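# Lock the lid of the desk supply case

### The job

The lid of the blue supply case stands ajar: with the gripper's fingers together, set the fingertips in the slot of its orange quarter-turn fastener, press the lid fully shut and, keeping it down, turn the fastener clockwise a full quarter turn to its stop, so that the lid stays locked shut when you let go and move away. Do not grasp or lift anything, do not raise the lid, and leave the other things on the desk where they are.

Things in the scene. Friction and masses are not known exactly. Their poses are not given: they have to be found in the camera images.
- case: blue desk supply case, fixed to the desk: 220 mm (its x) by 300 mm (its y), closed lid's top at z = 86 mm. Origin under the centre of its footprint; x points from the front edge to the hinge side, z up. With the lid shut the fastener's axis is vertical at x = -58, y = 0 mm in this frame, its slot floor at z = 90 mm, the top of its cheeks at z = 106 mm
- hinge (a point): middle of the hinge axis of the grey lid, at x = +110, y = 0, z = 78 mm of the case; the axis runs along the case's y. The lid, 10 mm thick, reaches 222 mm from here to its free front edge
- lid (a joint): lid angle, rad: 0 shut, growing as the front edge rises; starts ajar at 0.11 to 0.21. A sprung hinge with friction raises it again to about 0.11 when let go unlocked. About 5 N straight down on the fastener shuts it against a hard stop; keep it down while turning the fastener. Once locked it stays down by itself, within about 0.02
- fastener (a joint): fastener angle, rad: 0 unlocked (slot along the case's x), 1.571 locked (slot along the case's y, in line with two yellow marks on the lid); grows clockwise seen from above; stops at both ends; starts at 0 to 0.3; turns with 0.06 N m and stays as left. Its tongue goes under a keeper from about 0.9 on: if turned with the lid ajar, the lid cannot shut
- slot (a point): centre of the slot's mouth, on the fastener's axis, level with the cheek tops; x along the slot, z along the axis out of the lid. The fastener is a black disc 76 mm across and 4 mm thick with two orange cheeks 16 mm high; the slot between them is 28 mm wide, 16 mm deep, 68 mm long, open at both ends, its floor flat. Closed fingertips fit with their closing line along the slot
- tape: yellow ring-shaped roll of tape, 84 mm across, 20 mm high, lying flat; origin under its centre. Leave alone
- sharpener: aluminium pencil sharpener 36 x 22 x 14 mm; origin under its centre. Leave alone
- eraser: white and blue eraser 50 x 22 x 13 mm; origin under its centre. Leave alone
- pencil_cup: green cup 76 mm across, 95 mm high, with pencils up to 175 mm high; origin under its centre. Leave alone
- stapler: red and black stapler 130 x 34 x 45 mm, long along its x; origin under its centre. Leave alone
- glue: small white glue bottle with an orange cap, 36 mm across, 90 mm high; origin under its centre. Leave alone

How it is judged:
By the outcome, as a careful person would: the job done as asked, in the order asked, and still so for the second after the job is handed in, with the robot touching nothing.
It also fails if it takes over 40 s, if anything falls off the work surface, if the arm or the gripper's body presses on something with over 40 N, if the wrist force passes 120 N, or if a joint passes its speed limit or range.

### The arm

A 6-joint arm with a two-finger parallel gripper is mounted at the origin on the work surface. World frame = base frame: x ahead of the robot, y to its left, z up, the work surface at z = 0. Lengths are in m, angles in rad, forces in N, time in s.
With the tool pointing down it reaches from about 0.3 to 0.825 m from the base axis. Payload 5.4 kg.
Tool frame: the origin (TCP) lies midway between the tips of the shut fingers; the grasp point (between the pads) lies 19 mm behind it (bot.grip_depth is the distance from the TCP to the grasp point, in m); z points along the fingers, y is the line along which they close (so a half turn about z gives the same grasp; the last joint's range is limited). The gripper opens to 92 mm and grips with 3 to 60 N. Pads are 20 mm wide; open, the fingers measure 128 mm over their backs; the gripper's body (75 mm by 189 mm) begins 69 mm behind the grasp point.
Start: joints at [-1.479, 0.158, 1.597, -0, 1.386, -0.21], TCP at [0.171, -0.549, 0.215] pointing down, gripper open.
Joint ranges: [-2.91, 2.91], [-0.94, 2.29], [0.18, 2.7], [-1.29, 4.43], [0.17, 2.64], [-3, 3]. Speed limits (rad/s): [2.57, 2.57, 3.14, 3.14, 3.14, 3.14].

### API

Orientations are given as a 3x3 rotation matrix whose columns are the frame's x, y, z axes.
In Python, from bench import telemetry, vision, job, bot gives the robot as it stands.
- The arm moves only by the tool jog_arm, never from a script. Its argument "rows" is a list of rows, each an object of numbers: "x", "y", "z": the shift along the tool's x, y, z in mm; "wx", "wy", "wz": the turn, a rotation vector about the tool's x, y, z in rad; "gripper": the opening, from 0 (shut) to 1 (fully open). In form: [{"x": .., "y": .., "z": .., "wx": .., "wy": .., "wz": .., "gripper": ..}, ...]. A call has 1 to 12 rows; each row is the pose to reach, as a shift and turn from the pose commanded when the call began, along the tool's axes at that moment; what a row does not reach only later rows make up. A row lasts 1/12 s, in which the tool goes at most 41.7 mm and 7.16 degrees, less where a joint would pass 70% of its speed; a pose out of reach is approached as far as the arm can. A call with a gripper value outside its range is refused whole. The fingers move at their own pace and stop on an object; the grip force is fixed at half the most. Time passes only in rows, so rows that repeat a pose let the fingers close. It gives the time, the measured TCP pose, the force, the opening and the grip force at its end, in the units of the state.
- telemetry.read_state(): the state, without advancing time (a new reading comes with each control period).
- vision.read_camera(name): name is "side" or "top" or "wrist"; returns a dict with "pixels" (420x560x3 uint8, blue, green, red), "mtx" (3x3 intrinsics, pixels), "dist" ([k1, k2, p1, p2, k3] as OpenCV has them; the pictures are not rectified), "R" (3x3) and "t" (3): a world point X has camera coordinates R X + t. Camera axes: x right, y down, z forward; pixel columns grow to the right and rows downward; lengths in m; the calibration is good to about 2 mm. A picture is of the moment at which its call begins. There is no depth.
- job.finish_job(): hands the job in; it is judged then, once.
The state is a dict: "time_s": time; "qpos": joint angles; "joint_vel": joint speeds; "tau": joint torques, N m; "ee_pos": TCP position; "eef_rot": TCP orientation; "force": force on the tool from outside, world axes, zero at the start; "torque": the same for the moment, N m; "gripper_width": finger opening in m; "grip_force": force on a finger pad.
Only numpy, scipy, OpenCV 4.12 (cv2) and the standard library are available. Lean on these libraries where they do the work, as an engineer would, in place of code of your own. Each camera call takes 0.05 s, during which the arm holds its last target. There are 200 camera calls.

## Working session

There is one attempt and no reset: what is moved stays moved. The work goes in short steps, Python scripts to look and compute and a tool call to move; the robot and the scene stay as the last step left them, time stands still between calls to the robot, and variables do not carry over. Pictures are saved under pics/ and viewed, at most 10 in all, crops included, and the job is handed in when it is done.

Besides the shell and the picture viewer there is one more tool, called after ">>>" in YAML: its name, and indented under it one key for each argument. jog_arm: Moves the arm, as the interface text tells. Its arguments: {"type":"object","properties":{"rows":{"type":"array","items":{"type":"object","properties":{"x":{"type":"number"},"y":{"type":"number"},"z":{"type":"number"},"wx":{"type":"number"},"wy":{"type":"number"},"wz":{"type":"number"},"gripper":{"type":"number"}}}}},"required":["rows"]}

```bash
mkdir -p pics; python3 - <<'E'
from bench import telemetry, vision
import cv2,pickle
d={}
for n in ("top","side"):
    c=vision.read_camera(n); d[n]=c; cv2.imwrite(f"pics/{n}0.png",c["pixels"]); print(n,c["mtx"],c["dist"],c["R"],c["t"])
pickle.dump(d,open("cams.pkl","wb"))
s=telemetry.read_state(); print(s)
E
```

```text
top [[388.71141451   0.         275.4585834 ]
 [  0.         388.71141451 208.46196836]
 [  0.           0.           1.        ]] [0.0122165 0.        0.        0.        0.       ] [[ 0.02205335 -0.99934187 -0.02880067]
 [-0.9923021  -0.01836843 -0.12247099]
 [ 0.12186136  0.03127987 -0.99205412]] [0.05066847 0.58130546 0.7371696 ]
side [[479.00173638   0.         278.2707619 ]
 [  0.         479.00173638 199.15655285]
 [  0.           0.           1.        ]] [-0.05460224  0.          0.          0.          0.        ] [[ 0.9885385  -0.15068846 -0.00919948]
 [-0.10892184 -0.66969604 -0.73460414]
 [ 0.10453551  0.7271865  -0.67843358]] [-0.55292831  0.15162489  0.86388627]
{'time_s': 0.1, 'qpos': array([-1.47910903e+00,  1.59011335e-01,  1.59809575e+00,  4.35668302e-05,
        1.38618719e+00, -2.10109188e-01]), 'joint_vel': array([-2.19534486e-03, -2.55878322e-04, -2.02621785e-03, -1.85835760e-03,
        4.86764485e-04,  4.20178293e-05]), 'tau': array([-6.04013312e-04, -3.86504674e+01, -3.22959995e+01,  7.03811157e-02,
        3.40150937e-02, -4.80985500e-05]), 'ee_pos': array([ 0.1708467 , -0.54844798,  0.21370844]), 'eef_rot': array([[ 9.54806461e-01,  2.97228212e-01, -1.13151500e-04],
       [ 2.97227969e-01, -9.54805033e-01,  1.69839078e-03],
       [ 3.96772031e-04, -1.65526628e-03, -9.99998551e-01]]), 'force': array([-0.250177  ,  0.32615324,  0.33651787]), 'torque': array([0.01994507, 0.01865118, 0.001206  ]), 'grip_force': 0.0, 'gripper_width': 0.09177715235420905}
```

View pics/top0.png

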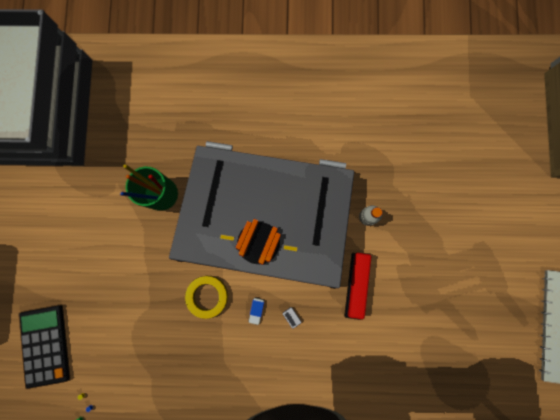

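View pics/side0.png

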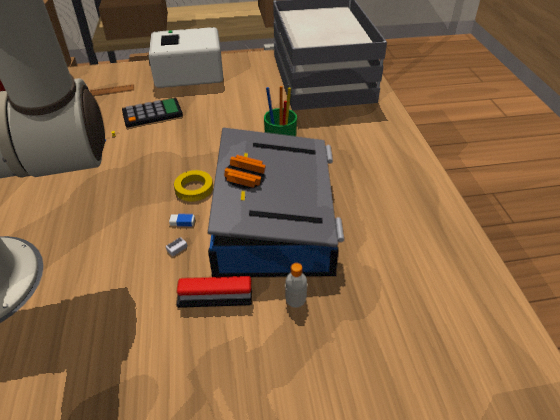

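The top view shows the case centred near (262,215), with its hinge at the top edge and slightly tilted. The orange fastener is at about (260,242) with its slot roughly along the case's x. The side view shows the lid ajar and the fastener at about (245,172). Next I'll enlarge both.

```bash
python3 - <<'E'
import cv2,pickle
d=pickle.load(open("cams.pkl","rb"))
cv2.imwrite("pics/topc.png",cv2.resize(d["top"]["pixels"][138:298,162:372],None,fx=3.75,fy=3.75,interpolation=cv2.INTER_CUBIC))
cv2.imwrite("pics/sidec.png",cv2.resize(d["side"]["pixels"][125:275,200:350],None,fx=4,fy=4,interpolation=cv2.INTER_CUBIC))
E
```

```text
(no output)
```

View pics/topc.png

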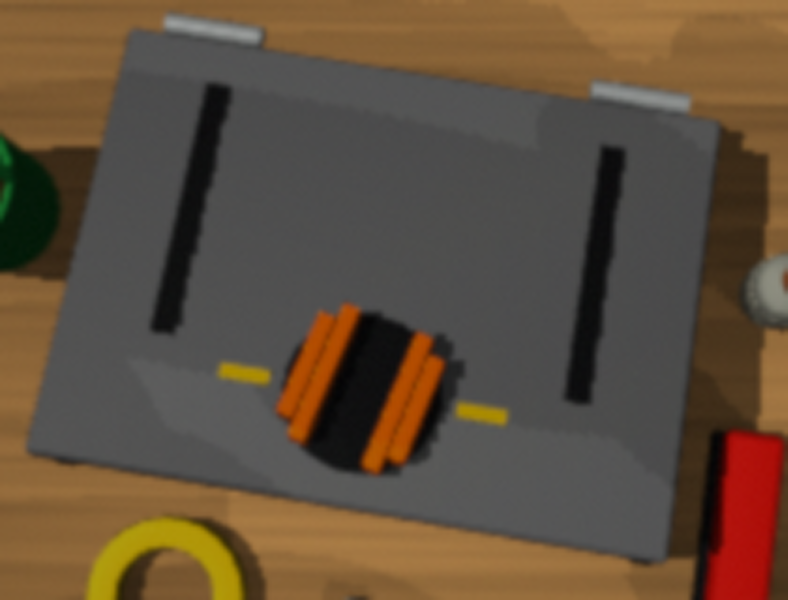

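View pics/sidec.png

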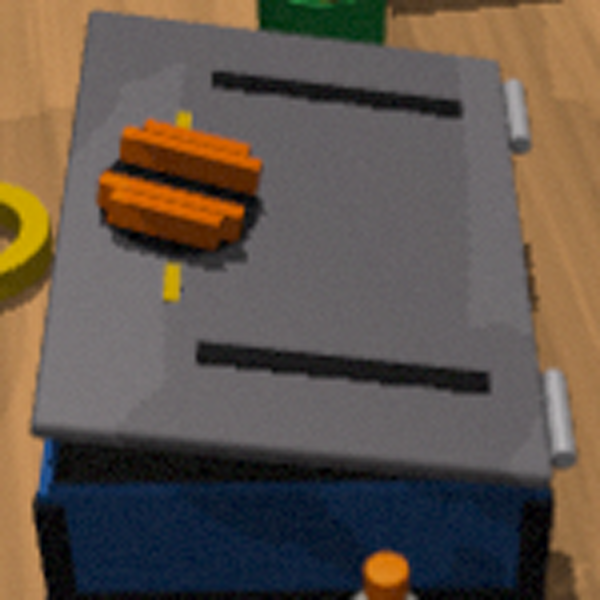

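```bash
cat > fit.py <<'E'
import numpy as np,cv2,pickle
from scipy.optimize import least_squares
d=pickle.load(open("cams.pkl","rb"))
def proj(n,P):
    c=d[n]; return cv2.projectPoints(np.array(P,float),cv2.Rodrigues(c["R"])[0],c["t"],c["mtx"],c["dist"])[0][:,0]
top=np.array([(30,452),(665,560),(133,30),(720,122),(244,373),(482,413),(357,307),(304,443),(414,334),(365,470)])/3.75+[162,138]
side=np.array([(92,12),(36,430),(497,62),(548,480),(184,119),(172,282)])/4+[200,125]
def lid(P,p):
    x,y,yaw,a=p[:4]; P=np.array(P,float)-[.110,0,.078]
    c,s=np.cos(a),np.sin(a)
    Q=np.c_[P[:,0]*c+P[:,2]*s, P[:,1], -P[:,0]*s+P[:,2]*c]+[.110,0,.078]
    c,s=np.cos(yaw),np.sin(yaw)
    return np.c_[x+c*Q[:,0]-s*Q[:,1], y+s*Q[:,0]+c*Q[:,1], Q[:,2]]
def pts(p):
    f,w,xb,m=p[4:8]
    L=[(-.112,w,.086),(-.112,-w,.086),(xb,w,.086),(xb,-w,.086),(-.058,m,.086),(-.058,-m,.086)]
    c,s=np.cos(-f),np.sin(-f)
    C=[(-.058+c*u-s*v,s*u+c*v,.106) for u,v in((.034,.014),(-.034,.014),(.034,-.014),(-.034,-.014))]
    return L,C
def res(p):
    L,C=pts(p)
    return np.r_[(proj("top",lid(L+C,p))-top).ravel(),(proj("side",lid(L,p))-side).ravel()]
r=least_squares(res,[.55,.04,-.15,.15,.1,.15,.11,.07],loss="soft_l1")
p=r.x
if __name__=="__main__":
    print(p.round(4)); print(res(p).reshape(-1,2).round(1).tolist())
    print("slot mouth now",lid([(-.058,0,.106)],p),"shut",lid([(-.058,0,.106)],np.r_[p[:3],0]))
    J=r.jac; print(np.sqrt(np.diag(np.linalg.inv(J.T@J))).round(4))
E
python3 fit.py
```

```text
[ 0.5636  0.0801 -0.147   0.1438  0.1808  0.1505  0.1067  0.0575]
[[-0.5, -0.3], [-0.3, 0.5], [-0.4, -0.5], [0.1, 0.0], [0.3, -0.1], [0.3, 0.1], [0.7, 0.2], [0.7, 0.2], [0.4, -1.6], [-0.3, -1.4], [-0.6, -0.1], [-1.4, -1.1], [-0.3, -1.6], [0.1, -2.1], [-0.2, 2.7], [-0.1, 1.1]]
slot mouth now [[0.51186076 0.08771564 0.12978437]] shut [[0.50617677 0.08855713 0.106     ]]
[0.0007 0.0007 0.0042 0.0098 0.0296 0.001  0.0012 0.0013]
```

>>> jog_arm:
  rows:
    - {"x": 10,"y": -10,"z": 0,"wz": -0.02,"gripper": 0}
    - {"x": 30,"y": -30,"wz": -0.05,"gripper": 0}
    - {"x": 51,"y": -50,"wz": -0.09,"gripper": 0}
    - {"x": 73,"y": -72,"wz": -0.13,"gripper": 0}
    - {"x": 95,"y": -93,"wz": -0.17,"gripper": 0}
    - {"x": 117,"y": -115,"wz": -0.21,"gripper": 0}
    - {"x": 139,"y": -137,"wz": -0.25,"gripper": 0}
    - {"x": 161,"y": -158,"wz": -0.29,"gripper": 0}
    - {"x": 183,"y": -180,"wz": -0.33,"gripper": 0}
    - {"x": 205,"y": -202,"wz": -0.37,"gripper": 0}
    - {"x": 227,"y": -223,"wz": -0.41,"gripper": 0}
    - {"x": 249,"y": -245,"wz": -0.45,"gripper": 0}

```text
invalid input at $.rows[0]: expected keys x, y, z, wx, wy, wz, gripper
```

>>> jog_arm:
  rows:
    - {"x": 10,"y": -10,"z": 0,"wx": 0,"wy": 0,"wz": -0.02,"gripper": 0}
    - {"x": 30,"y": -30,"z": 0,"wx": 0,"wy": 0,"wz": -0.05,"gripper": 0}
    - {"x": 51,"y": -50,"z": 0,"wx": 0,"wy": 0,"wz": -0.09,"gripper": 0}
    - {"x": 73,"y": -72,"z": 0,"wx": 0,"wy": 0,"wz": -0.13,"gripper": 0}
    - {"x": 95,"y": -93,"z": 0,"wx": 0,"wy": 0,"wz": -0.17,"gripper": 0}
    - {"x": 117,"y": -115,"z": 0,"wx": 0,"wy": 0,"wz": -0.21,"gripper": 0}
    - {"x": 139,"y": -137,"z": 0,"wx": 0,"wy": 0,"wz": -0.25,"gripper": 0}
    - {"x": 161,"y": -158,"z": 0,"wx": 0,"wy": 0,"wz": -0.29,"gripper": 0}
    - {"x": 183,"y": -180,"z": 0,"wx": 0,"wy": 0,"wz": -0.33,"gripper": 0}
    - {"x": 205,"y": -202,"z": 0,"wx": 0,"wy": 0,"wz": -0.37,"gripper": 0}
    - {"x": 227,"y": -223,"z": 0,"wx": 0,"wy": 0,"wz": -0.41,"gripper": 0}
    - {"x": 249,"y": -245,"z": 0,"wx": 0,"wy": 0,"wz": -0.45,"gripper": 0}

```text
time_s: 1.1
ee_pos: [0.3361, -0.2395, 0.2143]
eef_rot: [[0.729, 0.684, -0.0], [0.684, -0.729, 0.0], [0.0, -0.0, -1.0]]
force: [0.7, 0.2, 0.3]
gripper_width: 0.0142
grip_force: 0.0
```

>>> jog_arm:
  rows:
    - {"x": 31,"y": -11,"z": 0,"wx": 0,"wy": 0,"wz": -0.04,"gripper": 0}
    - {"x": 64,"y": -22,"z": 0,"wx": 0,"wy": 0,"wz": -0.09,"gripper": 0}
    - {"x": 97,"y": -33,"z": 0,"wx": 0,"wy": 0,"wz": -0.14,"gripper": 0}
    - {"x": 130,"y": -44,"z": 0,"wx": 0,"wy": 0,"wz": -0.19,"gripper": 0}
    - {"x": 163,"y": -55,"z": 0,"wx": 0,"wy": 0,"wz": -0.24,"gripper": 0}
    - {"x": 196,"y": -67,"z": 0,"wx": 0,"wy": 0,"wz": -0.29,"gripper": 0}
    - {"x": 229,"y": -78,"z": 0,"wx": 0,"wy": 0,"wz": -0.34,"gripper": 0}
    - {"x": 262,"y": -89,"z": 0,"wx": 0,"wy": 0,"wz": -0.39,"gripper": 0}
    - {"x": 295,"y": -100,"z": 0,"wx": 0,"wy": 0,"wz": -0.44,"gripper": 0}
    - {"x": 326,"y": -110,"z": 0,"wx": 0,"wy": 0,"wz": -0.47,"gripper": 0}
    - {"x": 345,"y": -117,"z": 0,"wx": 0,"wy": 0,"wz": -0.49,"gripper": 0}
    - {"x": 353,"y": -120,"z": 0,"wx": 0,"wy": 0,"wz": -0.49,"gripper": 0}

```text
time_s: 2.1
ee_pos: [0.512, 0.0901, 0.214]
eef_rot: [[0.32, 0.947, -0.001], [0.947, -0.32, 0.001], [0.0, -0.001, -1.0]]
force: [-0.4, 0.4, 0.1]
gripper_width: 0.0002
grip_force: 0.0
```

```bash
python3 - <<'E'
from bench import telemetry, vision
import cv2,pickle
c=vision.read_camera("wrist"); pickle.dump(c,open("wrist.pkl","wb"))
cv2.imwrite("pics/w1.png",cv2.resize(c["pixels"],None,fx=1.42,fy=1.42,interpolation=cv2.INTER_CUBIC))
s=telemetry.read_state();print(s["ee_pos"],s["eef_rot"],s["qpos"],s["gripper_width"])
import fit; fit.d["wrist"]=c
L,C=fit.pts(fit.p); print((fit.proj("wrist",fit.lid(L+C+[(-.058,0,.106)],fit.p))*1.42).round().tolist()); print((fit.proj("wrist",[s["ee_pos"]])*1.42).tolist())
E
```

```text
[0.51202591 0.08991973 0.21405602] [[ 3.20928451e-01  9.47103126e-01 -7.74104178e-04]
 [ 9.47103321e-01 -3.20927890e-01  7.67564207e-04]
 [ 4.78530839e-04 -9.79489830e-04 -9.99999406e-01]] [-5.93494058e-02  1.57900538e-02  1.75024589e+00  7.34128441e-04
  1.37637503e+00  2.67217901e-01] 0.0008182816390070995
[[236.0, 40.0], [357.0, 553.0], [647.0, -22.0], [674.0, 471.0], [379.0, 208.0], [415.0, 401.0], [466.0, 290.0], [338.0, 293.0], [464.0, 340.0], [339.0, 345.0], [403.0, 317.0]]
[[402.33334894365885, 373.0191532922145]]
```

View pics/w1.png

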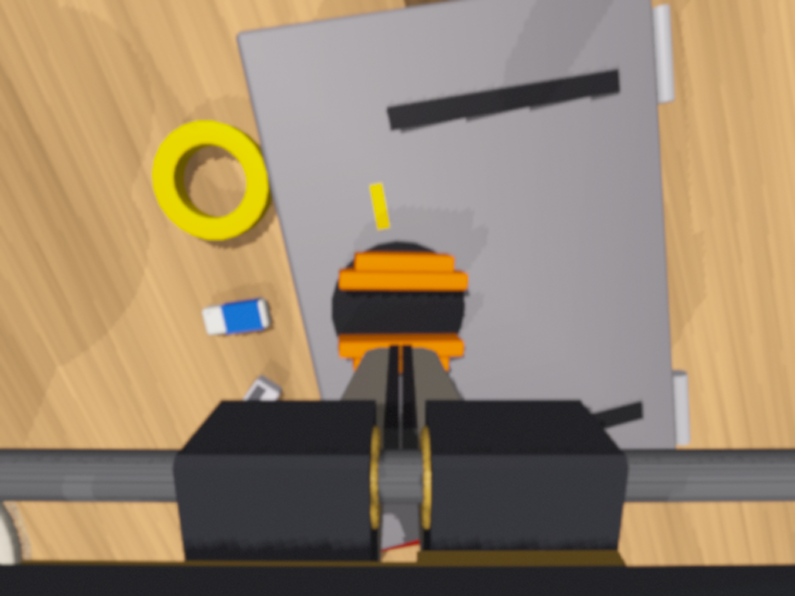

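The wrist view shows the slot horizontal, between orange edges at about y=291 and y=337, centred near x=403. It is parallel to the closing line, as wanted. I'll check the edges by pixel profile.

```bash
cat > wr.py <<'E'
import numpy as np,pickle,fit
from scipy.optimize import least_squares
c=pickle.load(open("wrist.pkl","rb")); fit.d["wrist"]=c
im=c["pixels"].astype(int); o=(im[:,:,2]-im[:,:,0])
for u in (245,250,255,305,312,320):
    print(u,[(v,int(o[v,u])) for v in range(174,258) if abs(o[v,u]-o[v-1,u])>25])
for v in (198,243): print(v,[(u,int(o[v,u])) for u in range(225,345) if abs(o[v,u]-o[v,u-1])>25])
E
python3 wr.py
```

```text
245 [(188, 79), (189, 141), (190, 181), (191, 207), (203, 179), (204, 106), (205, 38), (206, 5), (234, 33), (235, 78), (236, 133), (251, 172), (252, 95), (253, 32), (254, 5)]
250 [(177, 49), (178, 88), (179, 124), (203, 181), (204, 113), (205, 41), (206, 6), (234, 38), (235, 84), (236, 135)]
255 [(177, 75), (178, 151), (179, 213), (203, 181), (204, 113), (205, 40), (206, 5), (234, 38), (235, 83), (236, 138), (250, 141), (251, 99), (252, 67)]
305 [(177, 52), (178, 123), (179, 189), (180, 215), (203, 194), (204, 147), (205, 63), (206, 12), (234, 54), (235, 103), (236, 150), (246, 175), (247, 102), (248, 44)]
312 [(178, 69), (179, 141), (180, 213), (203, 196), (204, 150), (205, 66), (206, 13), (234, 57), (235, 108), (236, 150), (257, 170)]
320 [(190, 112), (191, 179), (192, 210), (204, 153), (205, 69), (206, 13), (234, 58), (235, 103), (236, 150), (250, 163), (251, 88), (252, 27)]
198 [(238, 115), (239, 213), (329, 111), (330, 40), (331, 9)]
243 [(237, 33), (238, 101), (239, 218), (274, 161), (275, 122), (281, 165), (283, 136), (284, 110), (289, 135), (290, 188), (326, 132), (327, 50), (328, 10)]
```

```bash
python3 - <<'E'
import pickle,numpy as np,cv2
c=pickle.load(open("wrist.pkl","rb"));im=c["pixels"]
for u in (250,312): print([(v,im[v,u].tolist()) for v in list(range(200,208))+list(range(232,254))])
print(c["mtx"],c["dist"]);R,t=c["R"],c["t"];print(-R.T@t,R)
cv2.imwrite("pics/w1c.png",cv2.resize(im[165:265,220:350],None,fx=6,fy=6,interpolation=cv2.INTER_CUBIC))
E
```

```text
[(200, [0, 145, 234]), (201, [0, 137, 229]), (202, [0, 122, 215]), (203, [0, 95, 181]), (204, [13, 63, 126]), (205, [28, 39, 69]), (206, [27, 27, 33]), (207, [30, 27, 29]), (232, [41, 38, 42]), (233, [40, 39, 49]), (234, [37, 46, 75]), (235, [26, 57, 110]), (236, [5, 69, 140]), (237, [0, 79, 158]), (238, [0, 82, 166]), (239, [0, 90, 178]), (240, [0, 105, 198]), (241, [0, 124, 218]), (242, [0, 138, 230]), (243, [0, 145, 234]), (244, [0, 146, 235]), (245, [0, 146, 235]), (246, [0, 146, 235]), (247, [0, 145, 235]), (248, [0, 145, 235]), (249, [0, 143, 234]), (250, [0, 136, 229]), (251, [0, 126, 221]), (252, [0, 119, 215]), (253, [0, 123, 218])]
[(200, [0, 145, 235]), (201, [0, 140, 231]), (202, [0, 130, 222]), (203, [0, 107, 196]), (204, [1, 77, 151]), (205, [23, 46, 89]), (206, [29, 32, 42]), (207, [29, 29, 30]), (232, [42, 39, 42]), (233, [40, 42, 58]), (234, [34, 50, 91]), (235, [18, 63, 126]), (236, [0, 75, 150]), (237, [0, 80, 162]), (238, [0, 86, 172]), (239, [0, 100, 191]), (240, [0, 119, 213]), (241, [0, 134, 228]), (242, [0, 142, 234]), (243, [0, 144, 235]), (244, [0, 146, 235]), (245, [0, 146, 235]), (246, [0, 145, 235]), (247, [0, 144, 235]), (248, [0, 141, 234]), (249, [0, 137, 230]), (250, [0, 130, 224]), (251, [0, 128, 223]), (252, [0, 133, 228]), (253, [0, 140, 232])]
[[349.31423183   0.         281.6735523 ]
 [  0.         349.31423183 214.19473586]
 [  0.           0.           1.        ]] [-0.01444765  0.          0.          0.          0.        ]
[0.53316473 0.15454761 0.38419928] [[ 0.94737436 -0.32012568 -0.0011749 ]
 [-0.31051516 -0.9198134   0.23984089]
 [-0.07785992 -0.22685428 -0.9708115 ]]
```

View pics/w1c.png

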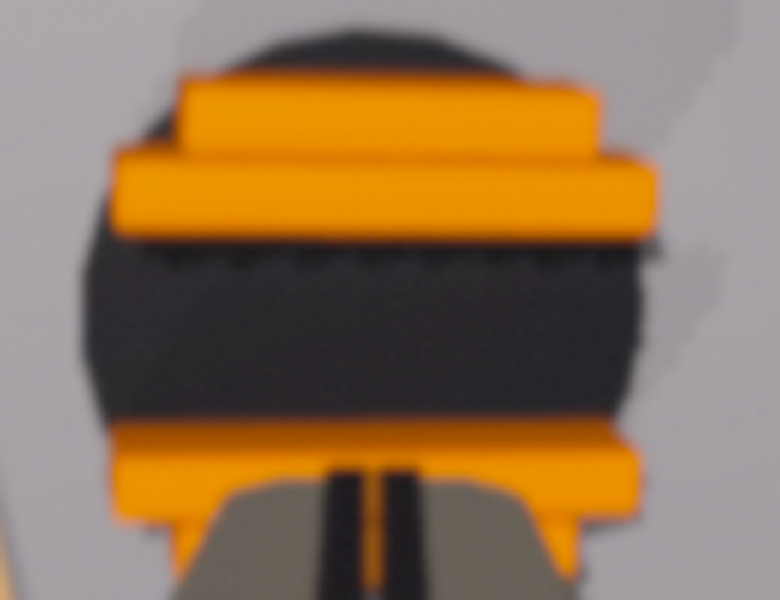

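The crop shows the top inner edges clearly: the upper cheek at row 204 and the lower cheek at row 240, with its shaded inner face at rows 235–239. I'll refit with the wrist corners added.

```bash
cat > fit2.py <<'E'
import numpy as np,pickle,fit
from fit import *
fit.d["wrist"]=pickle.load(open("wrist.pkl","rb"))
W=np.array([(329.6,204.6),(238.2,203.9),(326.8,239.4),(238.2,240.4)])
def res2(p):
    return np.r_[res(p),2*(proj("wrist",lid(pts(p)[1],p))-W).ravel()]
p2=least_squares(res2,fit.p,loss="soft_l1").x
if __name__=="__main__":
    print(p2.round(4)); print(res2(p2).reshape(-1,2).round(1).tolist())
    for a in (p2[3],0): print(lid([(-.058,0,.106),(-.058,0,.09)],np.r_[p2[:3],a]).round(4).tolist())
    print("slot ang",p2[2]-p2[4])
E
python3 fit2.py
```

```text
[ 0.5641  0.0807 -0.1476  0.1401  0.2104  0.1507  0.1063  0.0576]
[[-0.9, -0.6], [-0.7, 0.3], [-0.8, -0.6], [-0.2, -0.0], [-0.0, -0.4], [-0.0, -0.2], [1.0, 0.0], [-0.1, -0.5], [0.5, -1.4], [-1.3, -1.6], [-0.3, -0.1], [-1.2, -1.0], [-0.3, -1.8], [0.1, -2.3], [0.1, 2.7], [0.1, 1.1], [-2.1, -0.5], [0.9, 0.1], [-0.7, 0.6], [0.6, 0.4]]
[[0.5122, 0.0884, 0.1292], [0.51, 0.0887, 0.1133]]
[[0.5067, 0.0892, 0.106], [0.5067, 0.0892, 0.09]]
slot ang -0.35802458334147247
```

>>> jog_arm:
  rows:
    - {"x": -0.5,"y": -0.5,"z": 6,"wx": 0,"wy": 0,"wz": 0.01,"gripper": 0}
    - {"x": -1,"y": -1,"z": 20,"wx": 0,"wy": 0,"wz": 0.02,"gripper": 0}
    - {"x": -1.5,"y": -1.5,"z": 36,"wx": 0,"wy": 0,"wz": 0.03,"gripper": 0}
    - {"x": -1.5,"y": -1.5,"z": 52,"wx": 0,"wy": 0,"wz": 0.03,"gripper": 0}
    - {"x": -1.5,"y": -1.5,"z": 66,"wx": 0,"wy": 0,"wz": 0.03,"gripper": 0}
    - {"x": -1.5,"y": -1.5,"z": 75,"wx": 0,"wy": 0,"wz": 0.03,"gripper": 0}
    - {"x": -1.5,"y": -1.5,"z": 80,"wx": 0,"wy": 0,"wz": 0.03,"gripper": 0}
    - {"x": -1.5,"y": -1.5,"z": 84,"wx": 0,"wy": 0,"wz": 0.03,"gripper": 0}
    - {"x": -1.5,"y": -1.5,"z": 88,"wx": 0,"wy": 0,"wz": 0.03,"gripper": 0}
    - {"x": -1.5,"y": -1.5,"z": 92,"wx": 0,"wy": 0,"wz": 0.03,"gripper": 0}
    - {"x": -1.5,"y": -1.5,"z": 92,"wx": 0,"wy": 0,"wz": 0.03,"gripper": 0}

```text
time_s: 3.07
ee_pos: [0.5096, 0.0866, 0.1222]
eef_rot: [[0.351, 0.936, -0.0], [0.936, -0.351, -0.0], [-0.0, -0.0, -1.0]]
force: [0.2, -0.1, -0.2]
gripper_width: 0.0005
grip_force: 0.0
```

```bash
python3 - <<'E'
from bench import telemetry, vision
import cv2,pickle
c=vision.read_camera("wrist"); w=c["pixels"][150:310,200:360]
s=vision.read_camera("side")["pixels"][130:210,200:300]
cv2.imwrite("pics/c2.png",cv2.hconcat([cv2.resize(w,(400,400)),cv2.resize(s,(400,400)[:1]+(400,))]))
s=telemetry.read_state();print(s["ee_pos"],s["eef_rot"],s["force"],s["torque"])
E
```

```text
[0.51001392 0.08673255 0.12287544] [[ 3.51311329e-01  9.36258596e-01  4.36709896e-04]
 [ 9.36258691e-01 -3.51311347e-01 -3.59400693e-05]
 [ 1.19771943e-04  4.21499589e-04 -9.99999904e-01]] [ 0.97242255 -0.91126524 -0.09487891] [-0.0058366  -0.05444085  0.0165433 ]
```

View pics/c2.png

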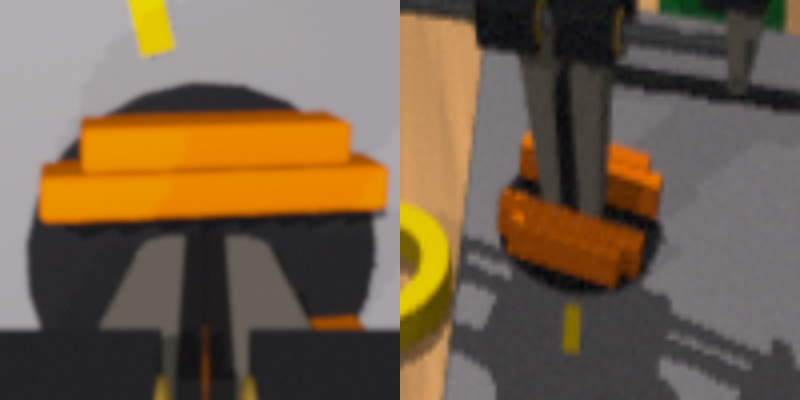

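The fingertips stand inside the slot with no contact force. Next I'll press down.

>>> jog_arm:
  rows:
    - {"x": 1,"y": -0.5,"z": 3,"wx": 0,"wy": 0,"wz": 0,"gripper": 0}
    - {"x": 1.2,"y": -1,"z": 6,"wx": 0,"wy": 0,"wz": 0,"gripper": 0}
    - {"x": 1.2,"y": -1.5,"z": 10,"wx": 0,"wy": 0,"wz": 0,"gripper": 0}
    - {"x": 1.2,"y": -2,"z": 14,"wx": 0,"wy": 0,"wz": 0,"gripper": 0}
    - {"x": 1.2,"y": -2.5,"z": 18,"wx": 0,"wy": 0,"wz": 0,"gripper": 0}
    - {"x": 1.2,"y": -3,"z": 22,"wx": 0,"wy": 0,"wz": 0,"gripper": 0}
    - {"x": 1.2,"y": -3.5,"z": 25,"wx": 0,"wy": 0,"wz": 0,"gripper": 0}
    - {"x": 1.2,"y": -4,"z": 28,"wx": 0,"wy": 0,"wz": 0,"gripper": 0}
    - {"x": 1.2,"y": -4,"z": 30,"wx": 0,"wy": 0,"wz": 0,"gripper": 0}
    - {"x": 1.2,"y": -4,"z": 30,"wx": 0,"wy": 0,"wz": 0,"gripper": 0}

```text
time_s: 4.0
ee_pos: [0.5064, 0.0892, 0.0922]
eef_rot: [[0.351, 0.936, -0.0], [0.936, -0.351, 0.0], [0.0, -0.0, -1.0]]
force: [0.8, -1.5, 2.2]
gripper_width: 0.0002
grip_force: 0.9
```

>>> jog_arm:
  rows:
    - {"x": 0,"y": 0,"z": 1,"wx": 0,"wy": 0,"wz": 0,"gripper": 0}
    - {"x": 0,"y": 0,"z": 2,"wx": 0,"wy": 0,"wz": 0,"gripper": 0}
    - {"x": 0,"y": 0,"z": 3,"wx": 0,"wy": 0,"wz": 0,"gripper": 0}
    - {"x": 0,"y": 0,"z": 3,"wx": 0,"wy": 0,"wz": 0,"gripper": 0}

```text
time_s: 4.33
ee_pos: [0.5065, 0.0894, 0.0903]
eef_rot: [[0.351, 0.936, -0.0], [0.936, -0.351, 0.0], [-0.0, -0.0, -1.0]]
force: [-3.6, -0.4, 9.3]
gripper_width: -0.0002
grip_force: 4.6
```

The lid is at its hard stop (z about 90 mm, 9 N). I'll turn clockwise, which is +wz with the tool pointing down.

>>> jog_arm:
  rows:
    - {"x": 0,"y": 0,"z": 0.5,"wx": 0,"wy": 0,"wz": 0.05,"gripper": 0}
    - {"x": 0,"y": 0,"z": 0.5,"wx": 0,"wy": 0,"wz": 0.12,"gripper": 0}
    - {"x": 0,"y": 0,"z": 0.5,"wx": 0,"wy": 0,"wz": 0.19,"gripper": 0}
    - {"x": 0,"y": 0,"z": 0.5,"wx": 0,"wy": 0,"wz": 0.26,"gripper": 0}
    - {"x": 0,"y": 0,"z": 0.5,"wx": 0,"wy": 0,"wz": 0.33,"gripper": 0}
    - {"x": 0,"y": 0,"z": 0.5,"wx": 0,"wy": 0,"wz": 0.4,"gripper": 0}
    - {"x": 0,"y": 0,"z": 0.5,"wx": 0,"wy": 0,"wz": 0.45,"gripper": 0}
    - {"x": 0,"y": 0,"z": 0.5,"wx": 0,"wy": 0,"wz": 0.5,"gripper": 0}

```text
time_s: 5.0
ee_pos: [0.5079, 0.0893, 0.0903]
eef_rot: [[0.759, 0.651, 0.003], [0.651, -0.759, 0.0], [0.002, 0.002, -1.0]]
force: [-1.3, -2.0, 6.9]
gripper_width: 0.0004
grip_force: 4.7
```

```bash
python3 - <<'E'
from bench import telemetry
s=telemetry.read_state();print(s["ee_pos"],s["force"],s["torque"],s["qpos"])
E
```

```text
[0.50789872 0.08933114 0.09030651] [-1.28582081 -1.96475335  6.86858814] [-0.32215245  0.1475975   0.03957372] [-6.06841187e-02  1.38347793e-01  1.87994264e+00  2.38620960e-04
  1.12003465e+00  8.00554689e-01]
```

>>> jog_arm:
  rows:
    - {"x": 0,"y": 0,"z": 1,"wx": 0,"wy": 0,"wz": 0.04,"gripper": 0}
    - {"x": 0,"y": 0,"z": 1.5,"wx": 0,"wy": 0,"wz": 0.1,"gripper": 0}
    - {"x": 0,"y": 0,"z": 1.5,"wx": 0,"wy": 0,"wz": 0.17,"gripper": 0}
    - {"x": 0,"y": 0,"z": 1.5,"wx": 0,"wy": 0,"wz": 0.24,"gripper": 0}
    - {"x": 0,"y": 0,"z": 1.5,"wx": 0,"wy": 0,"wz": 0.31,"gripper": 0}
    - {"x": 0,"y": 0,"z": 1.5,"wx": 0,"wy": 0,"wz": 0.38,"gripper": 0}
    - {"x": 0,"y": 0,"z": 1.5,"wx": 0,"wy": 0,"wz": 0.45,"gripper": 0}
    - {"x": 0,"y": 0,"z": 1.5,"wx": 0,"wy": 0,"wz": 0.5,"gripper": 0}

```text
time_s: 5.67
ee_pos: [0.508, 0.0886, 0.0902]
eef_rot: [[0.978, 0.208, 0.003], [0.208, -0.978, -0.002], [0.003, 0.002, -1.0]]
force: [-5.4, -4.0, 16.6]
gripper_width: 0.0001
grip_force: 9.5
```

```bash
python3 - <<'E'
from bench import telemetry
s=telemetry.read_state();print(s["ee_pos"],s["force"],s["torque"],s["qpos"])
E
```

```text
[0.50804899 0.0886452  0.09019169] [-5.38400108 -4.02265671 16.59462084] [-0.76144763  1.02952517  0.0940523 ] [-6.10340852e-02  1.38957009e-01  1.87951792e+00 -1.48596614e-03
  1.11995458e+00  1.30134125e+00]
```

>>> jog_arm:
  rows:
    - {"x": 0,"y": 0,"z": 0,"wx": 0,"wy": 0,"wz": 0.05,"gripper": 0}
    - {"x": 0,"y": 0,"z": 0,"wx": 0,"wy": 0,"wz": 0.12,"gripper": 0}
    - {"x": 0,"y": 0,"z": 0,"wx": 0,"wy": 0,"wz": 0.19,"gripper": 0}
    - {"x": 0,"y": 0,"z": 0,"wx": 0,"wy": 0,"wz": 0.26,"gripper": 0}
    - {"x": 0,"y": 0,"z": 0,"wx": 0,"wy": 0,"wz": 0.33,"gripper": 0}
    - {"x": 0,"y": 0,"z": 0,"wx": 0,"wy": 0,"wz": 0.4,"gripper": 0}
    - {"x": 0,"y": 0,"z": 0,"wx": 0,"wy": 0,"wz": 0.46,"gripper": 0}
    - {"x": 0,"y": 0,"z": 0,"wx": 0,"wy": 0,"wz": 0.5,"gripper": 0}
    - {"x": 0,"y": 0,"z": 0,"wx": 0,"wy": 0,"wz": 0.5,"gripper": 0}

```text
time_s: 6.42
ee_pos: [0.5077, 0.088, 0.0902]
eef_rot: [[0.958, -0.285, 0.002], [-0.285, -0.958, -0.003], [0.003, 0.002, -1.0]]
force: [-7.3, -6.3, 18.0]
gripper_width: 0.0005
grip_force: 9.9
```

```bash
python3 - <<'E'
from bench import telemetry,vision
import cv2
s=telemetry.read_state();print(s["ee_pos"],s["force"],s["torque"],s["eef_rot"])
a=vision.read_camera("side")["pixels"][130:210,200:300]
b=vision.read_camera("wrist")["pixels"][140:310,195:365]
cv2.imwrite("pics/c3.png",cv2.hconcat([cv2.resize(b,(400,400)),cv2.resize(a,(400,400))]))
E
```

```text
[0.50769774 0.0880045  0.09015996] [-7.31559113 -6.2538682  18.0315703 ] [-1.17285504  1.30452987 -0.03185583] [[ 0.95844394 -0.28527353  0.00205361]
 [-0.28526762 -0.95844394 -0.0027561 ]
 [ 0.00275452  0.00205574 -0.99999409]]
```

View pics/c3.png

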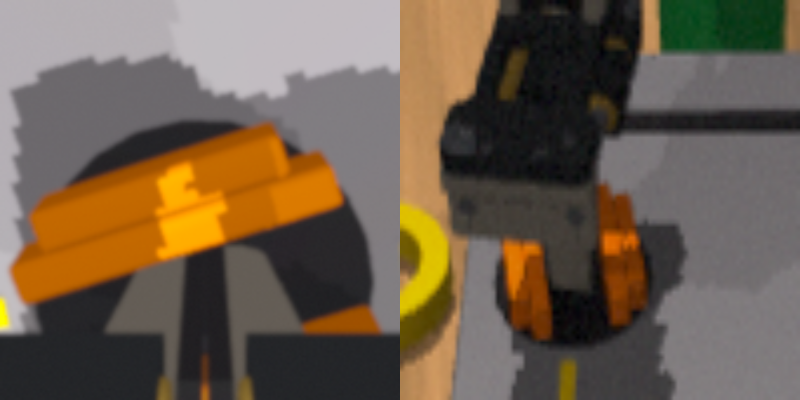

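The wrist view shows the cheeks about 17° behind the fingers, because of play in the slot. That puts the fastener near 1.4 rad, so I'll keep turning until I feel the stop.

>>> jog_arm:
  rows:
    - {"x": 0,"y": 0,"z": 0,"wx": 0,"wy": 0,"wz": 0.04,"gripper": 0}
    - {"x": 0,"y": 0,"z": 0,"wx": 0,"wy": 0,"wz": 0.08,"gripper": 0}
    - {"x": 0,"y": 0,"z": 0,"wx": 0,"wy": 0,"wz": 0.12,"gripper": 0}
    - {"x": 0,"y": 0,"z": 0,"wx": 0,"wy": 0,"wz": 0.16,"gripper": 0}
    - {"x": 0,"y": 0,"z": 0,"wx": 0,"wy": 0,"wz": 0.16,"gripper": 0}

```text
time_s: 6.93
ee_pos: [0.5076, 0.0879, 0.0902]
eef_rot: [[0.901, -0.434, 0.002], [-0.434, -0.901, -0.003], [0.003, 0.002, -1.0]]
force: [-7.1, -8.1, 18.3]
gripper_width: 0.0005
grip_force: 10.2
```

```bash
python3 - <<'E'
from bench import telemetry
import numpy as np
s=telemetry.read_state();print(s["ee_pos"],s["force"],s["torque"],s["qpos"][5],s["tau"],np.arctan2(s["eef_rot"][1,1],s["eef_rot"][0,1]))
E
```

```text
[0.50755099 0.08785287 0.09017585] [-7.10297746 -8.11509974 18.29403193] [-1.29080157  1.46946904  0.02728661] 1.9597621501462263 [  2.79811129 -26.56584799 -24.72231746   2.11988255  -2.35181406
   0.40093565] -2.019945215261009
```

>>> jog_arm:
  rows:
    - {"x": 0,"y": 0,"z": 0,"wx": 0,"wy": 0,"wz": 0.03,"gripper": 0}
    - {"x": 0,"y": 0,"z": 0,"wx": 0,"wy": 0,"wz": 0.06,"gripper": 0}
    - {"x": 0,"y": 0,"z": 0,"wx": 0,"wy": 0,"wz": 0.09,"gripper": 0}
    - {"x": 0,"y": 0,"z": 0,"wx": 0,"wy": 0,"wz": 0.09,"gripper": 0}

```text
time_s: 7.27
ee_pos: [0.5075, 0.0886, 0.0902]
eef_rot: [[0.858, -0.513, 0.002], [-0.513, -0.858, -0.002], [0.002, 0.0, -1.0]]
force: [-7.7, -3.6, 19.1]
gripper_width: 0.0004
grip_force: 13.9
```

```bash
python3 - <<'E'
from bench import telemetry
import numpy as np
s=telemetry.read_state();print(s["ee_pos"],s["force"],s["torque"],s["qpos"][5],s["tau"],np.arctan2(s["eef_rot"][1,1],s["eef_rot"][0,1]))
E
```

```text
[0.50752367 0.08864151 0.09015398] [-7.67405232 -3.60094984 19.14896629] [-0.71363001  1.37862195  0.148615  ] 2.04910693091298 [  1.14613451 -26.53413713 -24.74809349   1.34259503  -2.32542828
   0.42964795] -2.109442438821851
```

>>> jog_arm:
  rows:
    - {"x": 0,"y": 0,"z": 0,"wx": 0,"wy": 0,"wz": 0.03,"gripper": 0}
    - {"x": 0,"y": 0,"z": 0,"wx": 0,"wy": 0,"wz": 0.06,"gripper": 0}
    - {"x": 0,"y": 0,"z": 0,"wx": 0,"wy": 0,"wz": 0.06,"gripper": 0}

```text
time_s: 7.52
ee_pos: [0.5073, 0.0894, 0.0901]
eef_rot: [[0.826, -0.563, 0.001], [-0.563, -0.826, -0.0], [0.001, -0.001, -1.0]]
force: [-9.1, -1.8, 20.1]
gripper_width: 0.0007
grip_force: 15.2
```

```bash
python3 - <<'E'
from bench import telemetry,vision
import numpy as np,cv2
s=telemetry.read_state();print(s["ee_pos"],s["force"],s["torque"],s["qpos"][5],s["tau"],np.arctan2(s["eef_rot"][1,1],s["eef_rot"][0,1]))
c=vision.read_camera("wrist");im=c["pixels"][130:310,190:370]
a=vision.read_camera("side")["pixels"][130:210,200:300]
cv2.imwrite("pics/c4.png",cv2.hconcat([cv2.resize(im,(400,400)),cv2.resize(a,(400,400))]))
# where the slot edges would be if locked
import fit2,fit; fit.d["wrist"]=c; p=fit2.p2.copy(); p[3]=0
for f in (1.45,1.571): p[4]=f; print(f,((fit.proj("wrist",fit.lid(fit.pts(p)[1],p))-[190,130])*400/180).round().tolist())
E
```

```text
[0.50727216 0.08935734 0.09013057] [-9.11844487 -1.79531945 20.06390516] [-0.22122274  1.50382607  0.17937676] 2.1090121169446006 [ -0.26345822 -26.29756629 -24.89076555   0.64592499  -2.57926472
   0.46409413] -2.169406030495409
1.45 [[312.0, 177.0], [41.0, 344.0], [380.0, 286.0], [115.0, 441.0]]
1.571 [[329.0, 190.0], [38.0, 325.0], [381.0, 305.0], [98.0, 430.0]]
```

View pics/c4.png

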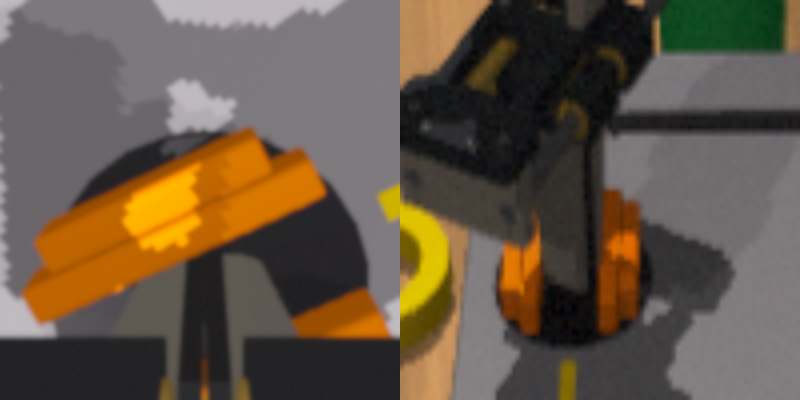

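The observed inner cheek edge runs (327,190) to (38,325). That matches the prediction for 1.571 rad, and the torque has risen at the stop. I'll ease the pressure before untwisting, so the fingertips don't drag the fastener back.

>>> jog_arm:
  rows:
    - {"x": 0,"y": 0,"z": -1,"wx": 0,"wy": 0,"wz": 0,"gripper": 0}
    - {"x": 0,"y": 0,"z": -2,"wx": 0,"wy": 0,"wz": 0,"gripper": 0}
    - {"x": 0,"y": 0,"z": -2.5,"wx": 0,"wy": 0,"wz": 0,"gripper": 0}
    - {"x": 0,"y": 0,"z": -2.5,"wx": 0,"wy": 0,"wz": 0,"gripper": 0}

```text
time_s: 7.95
ee_pos: [0.5067, 0.0896, 0.0903]
eef_rot: [[0.826, -0.563, 0.001], [-0.563, -0.826, 0.001], [0.0, -0.001, -1.0]]
force: [-1.4, 2.0, 6.0]
gripper_width: 0.0006
grip_force: 5.2
```

>>> jog_arm:
  rows:
    - {"x": 0,"y": 0,"z": -1,"wx": 0,"wy": 0,"wz": 0,"gripper": 0}
    - {"x": 0,"y": 0,"z": -2,"wx": 0,"wy": 0,"wz": 0,"gripper": 0}
    - {"x": 0,"y": 0,"z": -2.5,"wx": 0,"wy": 0,"wz": 0,"gripper": 0}
    - {"x": 0,"y": 0,"z": -2.5,"wx": 0,"wy": 0,"wz": -0.1,"gripper": 0}
    - {"x": 0,"y": 0,"z": -2.5,"wx": 0,"wy": 0,"wz": -0.2,"gripper": 0}
    - {"x": 0,"y": 0,"z": -2.5,"wx": 0,"wy": 0,"wz": -0.3,"gripper": 0}
    - {"x": 0,"y": 0,"z": -2.5,"wx": 0,"wy": 0,"wz": -0.4,"gripper": 0}
    - {"x": 0,"y": 0,"z": -2.5,"wx": 0,"wy": 0,"wz": -0.4,"gripper": 0}

```text
time_s: 8.62
ee_pos: [0.5066, 0.0896, 0.0927]
eef_rot: [[0.981, -0.195, 0.0], [-0.195, -0.981, 0.001], [0.0, -0.001, -1.0]]
force: [-0.1, 1.6, 3.2]
gripper_width: 0.0008
grip_force: 1.4
```

>>> jog_arm:
  rows:
    - {"x": 0,"y": 0,"z": -2,"wx": 0,"wy": 0,"wz": -0.04,"gripper": 0}
    - {"x": 0,"y": 0,"z": -6,"wx": 0,"wy": 0,"wz": -0.04,"gripper": 0}
    - {"x": 0,"y": 0,"z": -12,"wx": 0,"wy": 0,"wz": -0.04,"gripper": 0}
    - {"x": 0,"y": 0,"z": -20,"wx": 0,"wy": 0,"wz": -0.04,"gripper": 0}
    - {"x": 0,"y": 0,"z": -35,"wx": 0,"wy": 0,"wz": -0.04,"gripper": 0}
    - {"x": 0,"y": 0,"z": -55,"wx": 0,"wy": 0,"wz": -0.04,"gripper": 0}
    - {"x": 0,"y": 0,"z": -80,"wx": 0,"wy": 0,"wz": -0.04,"gripper": 0}
    - {"x": 0,"y": 0,"z": -105,"wx": 0,"wy": 0,"wz": -0.04,"gripper": 0}
    - {"x": 0,"y": 0,"z": -120,"wx": 0,"wy": 0,"wz": -0.04,"gripper": 0}
    - {"x": 0,"y": 0,"z": -125,"wx": 0,"wy": 0,"wz": -0.04,"gripper": 0}
    - {"x": 0,"y": 0,"z": -125,"wx": 0,"wy": 0,"wz": -0.04,"gripper": 0}

```text
time_s: 9.53
ee_pos: [0.5075, 0.0892, 0.2195]
eef_rot: [[0.987, -0.159, 0.004], [-0.159, -0.987, -0.0], [0.004, -0.0, -1.0]]
force: [-0.7, -0.0, 0.7]
gripper_width: 0.0005
grip_force: 0.0
```

```bash
python3 - <<'E'
from bench import telemetry,vision
import cv2
s=telemetry.read_state();print(s["ee_pos"],s["force"],s["time_s"])
c=vision.read_camera("wrist");im=c["pixels"]
a=vision.read_camera("side")["pixels"][115:275,190:350]
cv2.imwrite("pics/c5.png",cv2.hconcat([cv2.resize(im[100:340,160:400],(400,400)),cv2.resize(a,(400,400))]))
import fit2,fit; fit.d["wrist"]=c; p=fit2.p2.copy(); p[3]=0.015
for f in (1.45,1.571): p[4]=f; print(f,((fit.proj("wrist",fit.lid(fit.pts(p)[1],p))-[160,100])*400/240).round().tolist())
p[4]=1.571
for l in (0,.02,.1): p[3]=l; print(l,((fit.proj("side",fit.lid(fit.pts(p)[0][:2],p))-[190,115])*2.5).round().tolist())
E
```

```text
[0.50745461 0.08916772 0.21949089] [-0.66518508 -0.00211664  0.68970128] 9.5333
1.45 [[270.0, 149.0], [133.0, 167.0], [276.0, 204.0], [141.0, 221.0]]
1.571 [[274.0, 157.0], [135.0, 159.0], [273.0, 212.0], [137.0, 214.0]]
0 [[81.0, 62.0], [45.0, 323.0]]
0.02 [[81.0, 58.0], [44.0, 318.0]]
0.1 [[81.0, 41.0], [44.0, 300.0]]
```

View pics/c5.png

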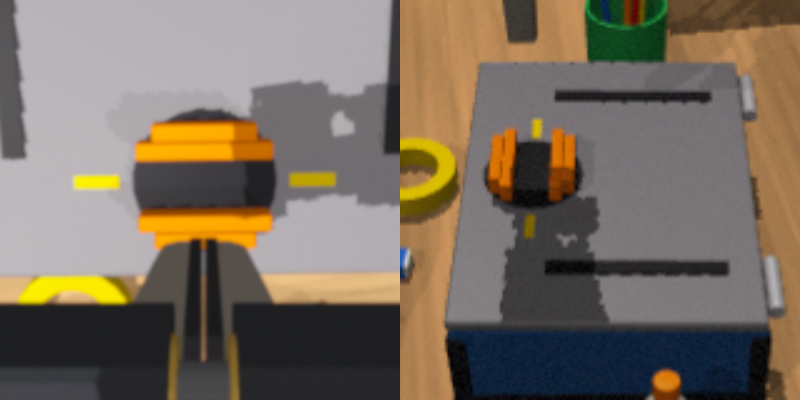

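The slot lines up with the yellow marks: its edge runs (134,161) to (273,159), against a predicted (135,159) to (274,157). The lid's front corners, (80,62) and (45,322), match a shut lid, and the arm is clear.

```bash
python3 -c "
from bench import job
print(job.finish_job())"
```

```text
the job is handed in; nothing more can be done
None
```

The lid is pressed shut and the fastener turned its full quarter turn to the stop; the final pictures show the lid staying shut with the arm clear, and I handed the job in at about 9.5 s (no verdict was returned).

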